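Stamp the release mark on a retained ink tin

TASK

Take the orange spring punch out of its blue stand, set its point upright on the middle of the blue spot on the metal disc that seals the clamped tin and press straight down until the punch snaps. Ease off at once, since leaning on it after the snap dents the disc, then put the punch back upright in its stand, fully home, and let go. Do not set the punch off anywhere else and leave the three small loose tins and the steel ring where they are.

Things in the scene. Friction and masses are not known exactly. Their poses are not given: they have to be found in the camera images.
- punch_grip (a point): Centre of the spring punch's square orange grip, where it is held; z up along the punch. Grip 24 x 24 mm (faces square to its x and y), reaching 28 mm above and below this point; above it a black cap, 26 dia x 8 mm; below it a dark steel collar, 34 dia x 8 mm, then a steel nose, 14 dia x 26 mm, with the tip 20 mm out of it (tip end 82 mm below this point).
- punch: The spring punch, loose, 118 mm long, 0.2 to 0.35 kg; origin at the centre of the collar's underside (36 mm below the middle of the grip, 46 mm above the end of the extended tip), z up along it. At first it stands upright in the stand, the collar's underside lying on the stand's top.
- punch_tip (a point): The pointed end (3 mm wide) of the punch's 8 mm thick spring-loaded tip. It moves with the tip.
- plunger (a joint): How far the tip is pressed into the punch, m: 0 fully out, 0.0108 at the hard stop. The push needed starts at about 6 N, climbs to about 13 N at 7 mm, then the punch trips: the push falls suddenly to about 7 N at 9 mm and stays there; at the stop it climbs steeply. The tip springs out again when the punch is lifted.
- stand_mouth (a point): Centre of the hole's mouth, in the top of the fixed blue stand (80 x 80 mm, 60 mm high, on a 110 x 110 x 6 mm foot). Its vertical hole is 22 mm wide with a 3 mm chamfer and goes right through. The punch's nose and tip hang in the hole touching nothing below; its collar lies on the top.
- tin: Steel tin in a fixed clamping nest (aluminium base 110 x 110 x 12 mm, three black posts); origin at the centre of the base's underside. Tin 92 mm across, rim 72 mm above the table, mouth 84 mm wide. Its flat metal sealing disc, 3 to 23 mm below the rim (depth differs, not given), does not move and carries a blue spot, 14 mm across with a white dot in its middle.
- mark (a point): The point straight above the middle of the blue spot, at the height of the tin's rim (72 mm above the table; the disc itself is 3 to 23 mm lower). It is 16 mm from the tin's axis along the tin's x axis. The disc dents if the punch is pushed on it with more than 20 N.
- sample_tin_mid (a point): small loose grey-and-white sample tin, 54 dia x 55 high, centre half-way up (leave alone)
- ink_ring_mid (a point): loose steel ring, 72 outer dia x 14 high, its centre (leave alone)
- red_tin_mid (a point): small loose tin with a red band, 64 dia x 60 high, centre half-way up (leave alone)
- yellow_tin_mid (a point): small loose tin with a yellow band, 64 dia x 60 high, centre half-way up (leave alone)

How it is judged:
By the outcome, as a careful person would: the job done as asked, in the order asked, and still so for the second after the job is handed in, with the robot touching nothing.
It also fails if it takes over 54 s, if anything falls off the work surface, if the arm or the gripper's body presses on something with over 40 N, if the wrist force passes 120 N, or if a joint passes its speed limit or range.

ROBOT

A 7-joint arm with a two-finger parallel gripper is mounted at the origin on the work surface. World frame = base frame: x ahead of the robot, y to its left, z up, the work surface at z = 0. Lengths are in m, angles in rad, forces in N, time in s.
With the tool pointing down it reaches from about 0.4 to 0.925 m from the base axis. Payload 4.1 kg.
Tool frame: the origin (TCP) lies midway between the tips of the shut fingers; the grasp point (between the pads) lies 19 mm behind it (bot.grip_depth is the distance from the TCP to the grasp point, in m); z points along the fingers, y is the direction in which the jaws open and shut (so a half turn about z gives the same grasp; the last joint's range is limited). The gripper opens to 85 mm and grips with 20 to 120 N. Pads are 22 mm wide; open, the fingers measure 114 mm over their backs; the gripper's body (76 mm by 85 mm) begins 54 mm behind the grasp point. The pads swing forward as they close: fully open they stand 13 mm farther back than shut.
Start: joints at [1.228, 0.398, 0.045, 1.537, -0.019, 1.207, -0.051], TCP at [0.157, -0.631, 0.231] pointing down, gripper open.
Joint ranges: [-2.82, 2.82], [-0.49, 2.23], [-1.37, 1.46], [0, 2.46], [-1.36, 4.5], [0.23, 2], [-2.94, 2.94]. Speed limits (rad/s): [2.57, 2.57, 3.14, 3.14, 3.14, 3.14, 3.14].

INTERFACE

Orientations are given as a 3x3 rotation matrix whose columns are the frame's x, y, z axes.
In Python, from cell import bot, cams, job, spotter gives the robot as it stands.
- The arm moves only by the tool step_arm, never from a script. Its argument "commands" is text: rows parted by semicolons, each of 6 numbers parted by spaces: the shift along the tool's x, y, z in m, then the turn, a rotation vector about the tool's x, y, z in rad. In form: x y z wx wy wz; .... A call has exactly 10 rows; each row is the pose to reach, as a shift and turn from the pose commanded when the call began, along the tool's axes at that moment; what a row does not reach only later rows make up. A row lasts 1/10 s, in which the tool goes at most 50 mm and 8.59 degrees, less where a joint would pass 70% of its speed; a pose out of reach is approached as far as the arm can. A call with a gripper value outside its range is refused whole. "claw" is the finger opening in m, from 0 to 0.0854, set as the call begins (left out, the last holds). The fingers move at their own pace and stop on an object; "force" is the grip in N (left out, the last holds). Time passes only in rows, so rows that repeat a pose let the fingers close, or fill a call up. It gives the time, the measured TCP pose, the force and the opening at its end, in the units of the state.
- bot.get_obs(): the state, without advancing time (a new reading comes with each control period).
- cams.get_image(name): name is "scene" or "side" or "wrist"; returns the picture (384x512x3 uint8, red, green, blue); there is no depth.
- cams.camera_model(name): a dict with "vfov" (degrees; the focal length in pixels is half the picture's height over the tangent of half this angle, whatever the lens; pixels are square), "cx", "cy" (the principal point, pixels), "R" (3x3) and "t" (3): a world point X has camera coordinates R X + t. Camera axes: x right, y down, z forward; pixel columns grow to the right and rows downward; lengths in m; the calibration is good to about 2 mm. A picture is of the moment at which its call begins: read the wrist's pose just before it. camera_model takes no time and is no camera call; for the wrist camera it gives the pose at the moment of the call.
- job.finish_job(): hands the job in, once; it reports no verdict.
Trained networks look in the newest picture that a camera, given by its name, has taken for a name from the list of things; names that differ only in an ending like _2 or _b are one class to them, and where a whole thing is asked for, a point or a joint stands for the part that bears it (a point fixed in the world has none). Each returns a list of dicts, best first, with "confidence" (0 to 1); they miss things now and then, are a little off and sometimes report something else, mostly with a low value. They report only what shows in the picture. A call takes as long as a camera call.
- spotter.silhouettes(name, camera): "region" (384x512 bool, what is visible of it) and "position" ([column, row] in pixels, amid what is visible of it).
- spotter.pinpoint(name, camera): "position" ([column, row] in pixels: a listed point, or the origin of a listed thing).
The state is a dict: "t": time; "joint_positions": joint angles; "joint_vel": joint speeds; "joint_torque": joint torques, N m; "position": TCP position; "orientation": TCP orientation; "wrist_force": force on the tool from outside, world axes, zero at the start; "torque": the same for the moment, N m; "gripper_width": finger opening in m.
Only numpy, scipy, OpenCV 4.12 (cv2) and the standard library are available. Lean on these libraries where they do the work, as an engineer would, in place of code of your own. Each camera call takes 0.05 s, during which the arm holds its last target.

## Working session

There is one attempt and no reset: what is moved stays moved. The work goes in short steps, Python scripts to look and compute and a tool call to move; the robot and the scene stay as the last step left them, time stands still between calls to the robot, and variables do not carry over. Pictures are saved under pics/ and viewed, and the job is handed in when it is done.

Besides the shell and the picture viewer there is one more tool, called as name(argument=value, ...) on one line, values as JSON. step_arm: Moves the arm, as the interface text tells. Its arguments: {"type":"object","properties":{"commands":{"type":"string"},"claw":{"type":"number"},"force":{"type":"number"}},"required":["commands"]}

```bash
ls; mkdir -p pics; python3 - <<'E'
from cell import bot,cams,spotter
import cv2,numpy as np
o=bot.get_obs();print(o['t'],o['position'],o['orientation'],o['gripper_width'],bot.grip_depth)
for c in ['scene','side']:
    im=cams.get_image(c);cv2.imwrite(f'pics/{c}0.png',im[:,:,::-1])
    m=cams.camera_model(c);print(c,m)
    for n in ['punch_grip','stand_mouth','mark','tin','punch','sample_tin_mid','ink_ring_mid','red_tin_mid','yellow_tin_mid']:
        r=spotter.pinpoint(n,c);print(n,[(np.round(x['position'],1).tolist(),round(x['confidence'],2)) for x in r[:2]])
print(bot.get_obs()['t'])
E
```

```text
pics
0.0 [ 0.15679836 -0.63014673  0.23026875] [[ 9.70395644e-01  2.41520090e-01 -5.83720437e-04]
 [ 2.41520769e-01 -9.70393840e-01  1.87453507e-03]
 [-1.13700838e-04 -1.96002127e-03 -9.99998073e-01]] 0.08526412133397905 0.0187
scene {'vfov': 43.41735040621961, 'cx': 260.3749374953477, 'cy': 192.191001214766, 'R': array([[-0.86939705,  0.4936342 ,  0.02177258],
       [ 0.33410338,  0.61975013, -0.71013006],
       [-0.36403805, -0.61011069, -0.70373379]]), 't': array([ 0.51331962, -0.14628805,  1.40743501])}
punch_grip [([357.9, 228.7], 0.64), ([262.6, 209.1], 0.22)]
stand_mouth [([355.0, 239.4], 0.55)]
mark [([256.3, 140.4], 0.58)]
tin [([251.9, 164.9], 0.74), ([353.5, 238.0], 0.61)]
punch []
sample_tin_mid [([303.2, 186.0], 0.9)]
ink_ring_mid [([262.7, 205.4], 0.93)]
red_tin_mid [([229.4, 239.1], 0.75)]
yellow_tin_mid [([204.9, 211.3], 0.8)]
side {'vfov': 53.389159617735984, 'cx': 263.2811367482616, 'cy': 190.50064726309392, 'R': array([[-0.71336395, -0.70054829,  0.01854656],
       [-0.41043523,  0.39619969, -0.82132133],
       [ 0.56802711, -0.59351319, -0.57016427]]), 't': array([0.45936009, 0.29889539, 0.51149445])}
punch_grip [([242.3, 261.9], 0.87)]
stand_mouth [([240.9, 273.9], 0.83)]
mark [([362.0, 176.7], 0.71)]
tin [([347.9, 198.2], 0.89)]
punch [([244.8, 279.9], 0.76), ([326.5, 230.4], 0.75)]
sample_tin_mid [([327.4, 232.9], 0.89)]
ink_ring_mid [([280.8, 212.8], 0.72)]
red_tin_mid [([226.5, 196.8], 0.86), ([242.7, 261.5], 0.29)]
yellow_tin_mid [([223.8, 195.6], 0.74), ([254.9, 171.6], 0.63)]
1.0
```

View pics/scene0.png

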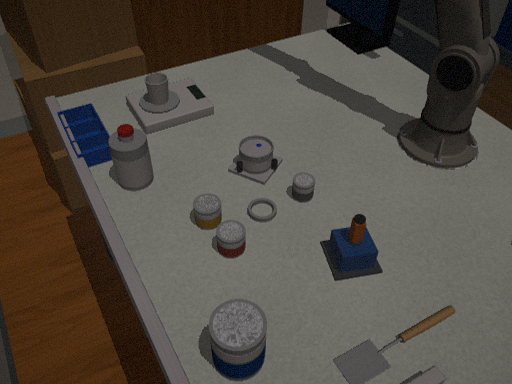

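View pics/side0.png

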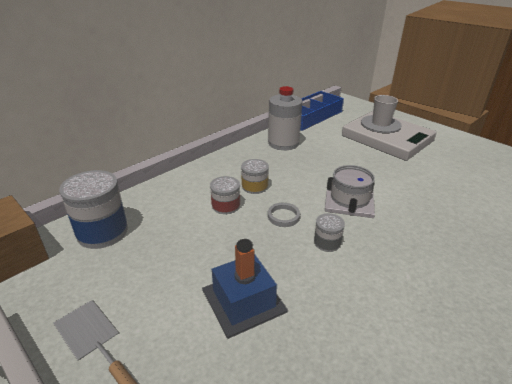

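```bash
cat > h.py <<'E'
import numpy as np,cv2
from cell import cams
def ray(m,p,h=384):
    f=h/2/np.tan(np.radians(m['vfov']/2))
    d=m['R'].T@np.array([(p[0]-m['cx'])/f,(p[1]-m['cy'])/f,1]);c=-m['R'].T@m['t'];return c,d/np.linalg.norm(d)
def atz(m,p,z):
    c,d=ray(m,p);return c+d*(z-c[2])/d[2]
def proj(m,X,h=384):
    f=h/2/np.tan(np.radians(m['vfov']/2));q=m['R']@np.asarray(X)+m['t'];return np.array([m['cx']+f*q[0]/q[2],m['cy']+f*q[1]/q[2]])
def tri(L):
    A=np.zeros((3,3));b=np.zeros(3)
    for m,p in L:
        c,d=ray(m,p);P=np.eye(3)-np.outer(d,d);A+=P;b+=P@c
    return np.linalg.solve(A,b)
E
python3 - <<'E'
from h import *
S=cams.camera_model('scene');D=cams.camera_model('side')
np.set_printoptions(precision=4,suppress=True)
for n,a,b,z in [('grip',(357.9,228.7),(242.3,261.9),.102),('mouth',(355,239.4),(240.9,273.9),.066),('mark',(256.3,140.4),(362,176.7),.072),('tin',(251.9,164.9),(347.9,198.2),0),('sample',(303.2,186),(327.4,232.9),.0275),('ring',(262.7,205.4),(280.8,212.8),.007),('red',(229.4,239.1),(226.5,196.8),.03),('yel',(204.9,211.3),(254.9,171.6),.03)]:
    print(n,tri([(S,a),(D,b)]),atz(S,a,z),atz(D,b,z))
E
```

```text
grip [0.4763 0.2188 0.097 ] [0.4791 0.2201 0.102 ] [0.4721 0.2239 0.102 ]
mouth [0.4798 0.2202 0.0669] [0.4792 0.2196 0.066 ] [0.4804 0.2198 0.066 ]
mark [ 0.5039 -0.1767  0.0674] [ 0.505  -0.1755  0.072 ] [ 0.4994 -0.1655  0.072 ]
tin [ 0.5236 -0.1644  0.0011] [ 0.5227 -0.1662  0.    ] [ 0.5243 -0.1651  0.    ]
sample [ 0.4653 -0.0014  0.0304] [ 0.4622 -0.0069  0.0275] [ 0.4664 -0.0009  0.0275]
ring [0.5843 0.0026 0.0189] [ 0.5763 -0.0135  0.007 ] [ 0.5919 -0.0022  0.007 ]
red [0.7043 0.0571 0.0231] [0.7065 0.061  0.03  ] [0.6963 0.0646 0.03  ]
yel [ 0.7194 -0.0436  0.0356] [ 0.7188 -0.0435  0.03  ] [ 0.7281 -0.0555  0.03  ]
```

The scene shows the punch in its stand near scene (357,229) and the tin with its blue spot at (258,145). The triangulated positions agree with the heights given. I'll go past the tin first so I can look down at the spot.

step_arm(commands="0.035 -0.031 -0.002 0 0 0;0.072 -0.064 -0.004 0 0 0;0.109 -0.097 -0.006 0 0 0;0.146 -0.130 -0.008 0 0 0;0.183 -0.163 -0.01 0 0 0;0.22 -0.196 -0.012 0 0 0;0.257 -0.229 -0.014 0 0 0;0.294 -0.262 -0.016 0 0 0;0.33 -0.295 -0.018 0 0 0;0.36 -0.32 -0.02 0 0 0")

```text
t: 2.0
position: [0.4304, -0.2304, 0.2519]
orientation: [[0.97, 0.244, 0.001], [0.244, -0.97, -0.0], [0.001, 0.0, -1.0]]
wrist_force: [0.5, -0.8, -0.2]
gripper_width: 0.0857
```

```bash
python3 - <<'E'
from h import *
from cell import bot,spotter
np.set_printoptions(precision=4,suppress=True)
m=cams.camera_model('wrist');im=cams.get_image('wrist');cv2.imwrite('pics/w1.png',im[:,:,::-1])
o=bot.get_obs();print(o['t'],o['position'],o['orientation'],o['joint_positions'])
C=-m['R'].T@m['t'];R=o['orientation'];print('cam in tool',R.T@(C-o['position']),m['R']@R, m['vfov'])
for n,z in [('mark',.072),('tin',0)]:
    for r in spotter.pinpoint(n,'wrist')[:2]: print(n,r['position'],r['confidence'],atz(m,r['position'],z))
E
```

```text
2.05 [ 0.435  -0.2241  0.2524] [[ 0.9676  0.2526  0.0052]
 [ 0.2525 -0.9676  0.0036]
 [ 0.0059 -0.0022 -1.    ]] [ 0.6544  0.0989 -0.2818  1.8758  0.0242  1.1674 -0.9509]
cam in tool [ 0.062   0.0052 -0.1422] [[-0.0098  0.9999 -0.002 ]
 [-0.9625 -0.01   -0.2709]
 [-0.2709 -0.0008  0.9626]] 67.27167272906749
mark [217.3, 88.3] 0.76 [ 0.5046 -0.1674  0.072 ]
tin [219.6, 84.4] 0.97 [ 0.5121 -0.159   0.    ]
```

View pics/w1.png

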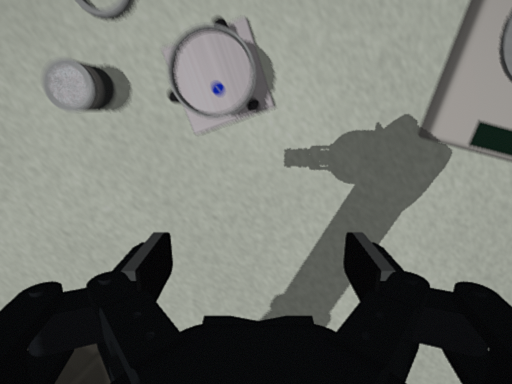

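The wrist view shows the tin at (213,70) with its blue spot at (218,89). I'll triangulate the spot from all three views.

```bash
cat >> h.py <<'E'
def blue(im,p,r=14):
    """centroid of saturated blue near p (rgb image)"""
    x0,y0=int(p[0])-r,int(p[1])-r
    a=im[y0:y0+2*r,x0:x0+2*r].astype(int)
    k=((a[:,:,2]-np.maximum(a[:,:,0],a[:,:,1]))>35).astype(np.uint8)
    n,l,s,c=cv2.connectedComponentsWithStats(k)
    if n<2:return None,0
    i=1+np.argmax(s[1:,4]);ys,xs=np.nonzero(l==i)
    w=(a[:,:,2]-np.maximum(a[:,:,0],a[:,:,1]))[ys,xs]
    hull=cv2.fitEllipse(np.c_[xs,ys].astype(np.float32)) if len(xs)>5 else None
    return np.array([x0+(xs.min()+xs.max())/2,y0+(ys.min()+ys.max())/2]),(s[i,4],s[i,2],s[i,3],x0+c[i][0],y0+c[i][1])
E
python3 - <<'E'
from h import *
from cell import bot,spotter
np.set_printoptions(precision=4,suppress=True)
W=cams.camera_model('wrist');im=cams.get_image('wrist')
o=bot.get_obs();print(o['t'],o['position'],o['orientation'])
g={'wrist':(W,im,(218,89)),'scene':(cams.camera_model('scene'),cv2.imread('pics/scene0.png')[:,:,::-1],(259,146)),'side':(cams.camera_model('side'),cv2.imread('pics/side0.png')[:,:,::-1],(361,181))}
L={}
for k,(m,i,p) in g.items():
    c,s=blue(i,p);print(k,c,s)
    L[k]=(m,np.array(s[3:]))
print('all',tri(list(L.values())))
for a,b in [('wrist','scene'),('wrist','side'),('scene','side')]: print(a,b,tri([L[a],L[b]]))
for z in (.05,.06,.07): print(z,[atz(*L[k],z)[:2] for k in L])
# tin rim ellipse in wrist
for r in spotter.pinpoint('tin','wrist')[:1]: print(atz(W,r['position'],0))
r=spotter.silhouettes('tin','wrist')[0]['region'];ys,xs=np.nonzero(r);print(xs.min(),xs.max(),ys.min(),ys.max())
cv2.imwrite('pics/w1z.png',cv2.resize(im[0:150,130:300,::-1],None,fx=4,fy=4,interpolation=cv2.INTER_CUBIC))
E
```

```text
2.2 [ 0.4294 -0.2328  0.2515] [[ 0.9698  0.2438  0.0001]
 [ 0.2438 -0.9698 -0.0007]
 [-0.0001  0.0007 -1.    ]]
wrist [220.  91.] (np.int32(136), np.int32(13), np.int32(13), np.float64(219.86029411764707), np.float64(91.05882352941177))
scene [258.5 145. ] (np.int32(10), np.int32(4), np.int32(3), np.float64(258.5), np.float64(144.8))
side [360.5 179. ] (np.int32(16), np.int32(6), np.int32(3), np.float64(360.1875), np.float64(179.0))
all [ 0.5032 -0.1684  0.062 ]
wrist scene [ 0.5025 -0.1688  0.0608]
wrist side [ 0.5037 -0.169   0.0621]
scene side [ 0.5033 -0.1664  0.0633]
0.05 [array([ 0.5033, -0.1677]), array([ 0.4953, -0.1801]), array([ 0.5133, -0.1863])]
0.06 [array([ 0.503, -0.169]), array([ 0.5015, -0.1695]), array([ 0.5059, -0.1718])]
0.07 [array([ 0.5028, -0.1703]), array([ 0.5077, -0.1588]), array([ 0.4985, -0.1573])]
[ 0.5146 -0.1592  0.    ]
163 274 19 135
```

View pics/w1z.png

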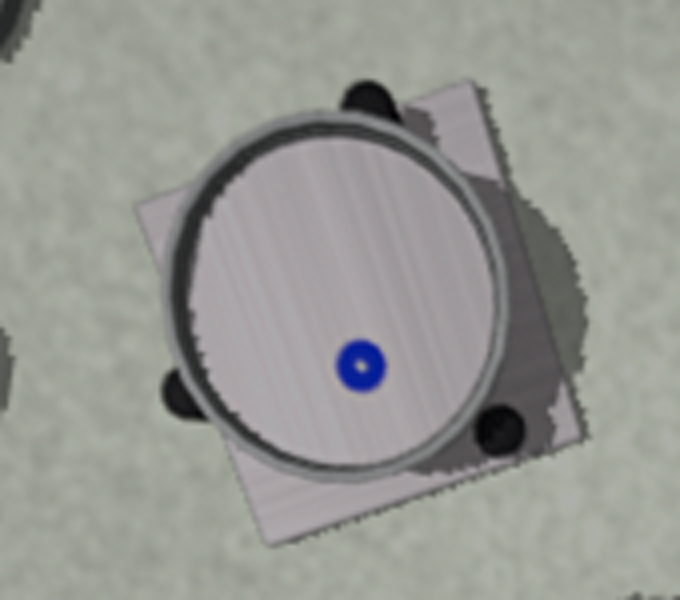

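step_arm(commands="0.009 -0.039 -0.002 0 0 0;0.019 -0.084 -0.004 0 0 0;0.03 -0.13 -0.006 0 0 0;0.04 -0.177 -0.008 0 0 0;0.051 -0.224 -0.01 0 0 0;0.062 -0.271 -0.012 0 0 0;0.073 -0.318 -0.014 0 0 0;0.083 -0.363 -0.016 0 0 0;0.091 -0.4 -0.018 0 0 0;0.096 -0.422 -0.02 0 0 0")

```text
t: 3.3
position: [0.4202, 0.2011, 0.2716]
orientation: [[0.97, 0.242, 0.0], [0.242, -0.97, 0.001], [0.001, -0.001, -1.0]]
wrist_force: [-0.3, -0.6, -0.3]
gripper_width: 0.0853
```

```bash
python3 - <<'E'
from h import *
from cell import bot,spotter
np.set_printoptions(precision=4,suppress=True)
cams.get_image('wrist')
cams.get_image('wrist')
m=cams.camera_model('wrist');o=bot.get_obs();im=cams.get_image('wrist');cv2.imwrite('pics/w2.png',im[:,:,::-1])
print(o['t'],o['position'],o['orientation'],o['joint_positions'])
for n,z in [('punch_grip',.102),('stand_mouth',.066),('punch',.066)]:
    for r in spotter.pinpoint(n,'wrist')[:2]: print(n,r['position'],r['confidence'],atz(m,r['position'],z))
E
```

```text
3.4 [0.4203 0.2017 0.2717] [[ 0.9696  0.2447  0.0005]
 [ 0.2447 -0.9696  0.0019]
 [ 0.0009 -0.0018 -1.    ]] [ 0.1794  0.0626 -0.7441  1.8838  0.0438  1.2106 -1.9028]
punch_grip [257.0, 117.1] 0.78 [0.4762 0.2171 0.102 ]
stand_mouth [259.7, 112.1] 0.96 [0.4814 0.2153 0.066 ]
punch [258.7, 118.3] 0.55 [0.4742 0.2147 0.066 ]
punch [254.8, 116.9] 0.49 [0.4747 0.2195 0.066 ]
```

View pics/w2.png

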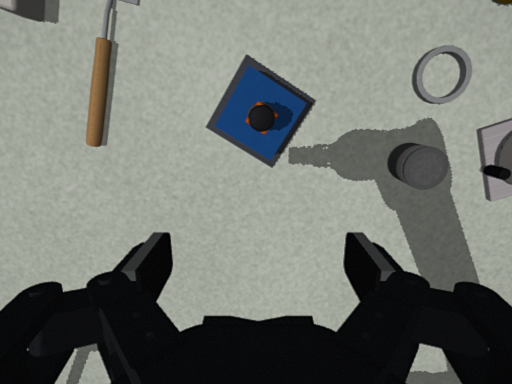

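The stand is at (262,110) and appears rotated about 33° in the picture. Its black cap is at (262,118), with the orange grip corners showing around it.

```bash
python3 - <<'E'
from h import *
from cell import bot
np.set_printoptions(precision=4,suppress=True)
m=cams.camera_model('wrist');im=cv2.imread('pics/w2.png')
a=im[:,:,::-1].astype(int)
cv2.imwrite('pics/w2z.png',cv2.resize(im[50:180,195:330],None,fx=5,fy=5,interpolation=cv2.INTER_CUBIC))
# blue top
k=((a[:,:,2]-a[:,:,0])>40).astype(np.uint8)
n,l,s,c=cv2.connectedComponentsWithStats(k);i=1+np.argmax(s[1:,4]);ys,xs=np.nonzero(l==i)
r=cv2.minAreaRect(np.c_[xs,ys].astype(np.float32));b=cv2.boxPoints(r)
for z in (.060,.066):
    P=np.array([atz(m,p,z)[:2] for p in b]);e=np.diff(np.r_[P,P[:1]],axis=0)
    print(z,P.mean(0),np.linalg.norm(e,axis=1),np.degrees(np.arctan2(e[:,1],e[:,0]))%90)
# cap
k=(a.max(2)<45).astype(np.uint8);k[:90]=0;k[150:]=0;k[:,:240]=0;k[:,290:]=0
n,l,s,c=cv2.connectedComponentsWithStats(k);print(s,c)
o=((a[:,:,0]-a[:,:,2])>40);o[:90]=0;o[150:]=0;o[:,:235]=0;o[:,290:]=0
ys,xs=np.nonzero(o);print(np.c_[xs,ys].tolist())
for z in(.132,.138): print(atz(m,(262,118),z))
E
```

```text
0.06 [0.4797 0.2091] [0.08   0.0801 0.0825 0.0844] [69.8134 73.8381 72.906  71.9794]
0.066 [0.4798 0.2091] [0.0786 0.0787 0.0811 0.0829] [69.8134 73.8381 72.906  71.9794]
[[     0      0    512    384 195973]
 [   289     90      1      1      1]
 [   248    103     27     28    560]
 [   279    132     11     18     74]] [[255.471  191.7318]
 [289.      90.    ]
 [261.725  117.0893]
 [284.7703 142.0541]]
[[257, 102], [258, 102], [259, 102], [260, 102], [256, 103], [257, 103], [258, 103], [259, 103], [260, 103], [261, 103], [262, 103], [255, 104], [256, 104], [257, 104], [258, 104], [259, 104], [260, 104], [261, 104], [262, 104], [255, 105], [256, 105], [257, 105], [258, 105], [259, 105], [255, 106], [273, 112], [274, 112], [274, 113], [275, 113], [274, 114], [275, 114], [276, 114], [274, 115], [275, 115], [276, 115], [277, 115], [274, 116], [275, 116], [276, 116], [247, 117], [248, 117], [275, 117], [247, 118], [248, 118], [246, 119], [247, 119], [248, 119], [246, 120], [247, 120], [248, 120], [246, 121], [247, 121], [248, 121], [247, 122], [248, 122], [249, 122], [248, 123], [249, 123], [265, 130], [266, 130], [261, 131], [262, 131], [263, 131], [264, 131], [265, 131], [266, 131], [261, 132], [262, 132], [263, 132], [264, 132], [265, 132], [262, 133], [263, 133], [264, 133]]
[0.4779 0.2067 0.132 ]
[0.4781 0.2069 0.138 ]
```

View pics/w2z.png

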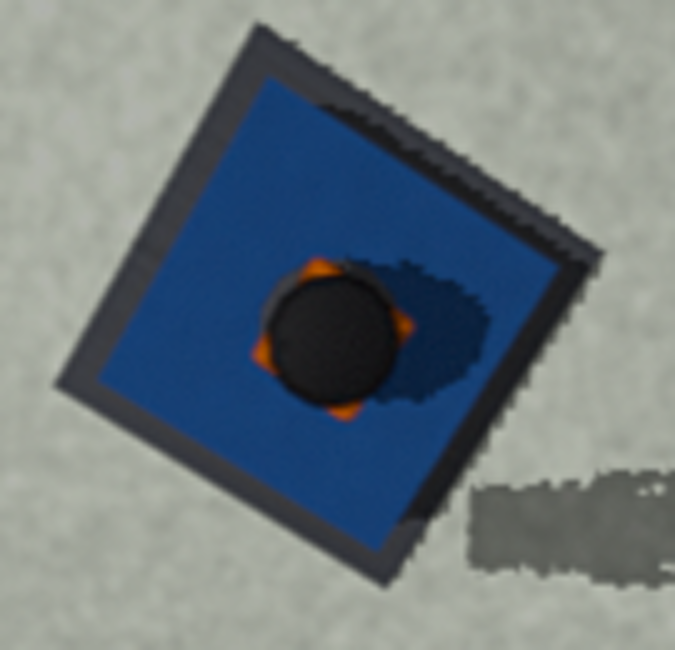

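```bash
python3 - <<'E'
from h import *
from cell import bot
np.set_printoptions(precision=4,suppress=True)
for i in range(3):
    m=cams.camera_model('wrist');o=bot.get_obs();im=cams.get_image('wrist');m2=cams.camera_model('wrist')
    R=o['orientation'];print(o['t'],o['position'],-m['R'].T@m['t'],-m2['R'].T@m2['t'],R.T@(-m['R'].T@m['t']-o['position']),np.degrees(np.arctan2(R[1,0],R[0,0])),(m['R']@R).ravel())
    a=im.astype(int);k=((a[:,:,2]-a[:,:,0])>40).astype(np.uint8)
    n,l,s,c=cv2.connectedComponentsWithStats(k);j=1+np.argmax(s[1:,4]);ys,xs=np.nonzero(l==j)
    r=cv2.minAreaRect(np.c_[xs,ys].astype(np.float32));b=cv2.boxPoints(r);print(b.mean(0),s[j])
    P=np.array([atz(m,p,.066)[:2] for p in b]);print(P.mean(0))
E
```

```text
3.6 [0.4208 0.1969 0.2709] [0.4864 0.2131 0.4139] [0.4863 0.2133 0.414 ] [ 0.0674  0.     -0.1431] 13.741780403306601 [-0.0007  1.      0.0007 -0.9639 -0.0005 -0.2663 -0.2663 -0.0008  0.9639]
[253.7833 111.7897] [ 209   64   93   95 4016]
[0.4793 0.2159]
3.65 [0.4208 0.1971 0.2709] [0.4863 0.2133 0.414 ] [0.4862 0.2136 0.4141] [ 0.0674  0.     -0.1431] 13.750573133542794 [-0.0008  1.      0.0007 -0.9639 -0.0006 -0.2662 -0.2662 -0.0009  0.9639]
[254.3676 111.7206] [ 209   64   93   96 4024]
[0.4795 0.2155]
3.7 [0.4207 0.1974 0.271 ] [0.4862 0.2136 0.4141] [0.4861 0.2139 0.4142] [ 0.0674 -0.     -0.1431] 13.767043154506934 [-0.0007  1.      0.0007 -0.9639 -0.0005 -0.2663 -0.2663 -0.0009  0.9639]
[254.75 111.75] [ 210   64   92   95 4019]
[0.4795 0.2154]
```

step_arm(commands="0.008 0 0.002 0 0 -0.12;0.016 -0.001 0.005 0 0 -0.25;0.025 -0.001 0.008 0 0 -0.38;0.034 -0.002 0.011 0 0 -0.52;0.043 -0.002 0.014 0 0 -0.66;0.051 -0.003 0.017 0 0 -0.79;0.057 -0.003 0.019 0 0 -0.90;0.061 -0.003 0.02 0 0 -0.985;0.061 -0.003 0.02 0 0 -0.985;0.061 -0.003 0.02 0 0 -0.985")

```text
t: 4.75
position: [0.4788, 0.2163, 0.2511]
orientation: [[0.338, 0.941, -0.0], [0.941, -0.338, -0.0], [-0.001, -0.0, -1.0]]
wrist_force: [0.5, -0.6, 0.5]
gripper_width: 0.0852
```

```bash
cat > look.py <<'E'
from h import *
from cell import bot
import sys
np.set_printoptions(precision=4,suppress=True)
cams.get_image('wrist')
m=cams.camera_model('wrist');o=bot.get_obs();im=cams.get_image('wrist');cv2.imwrite(f'pics/{sys.argv[1]}.png',im[:,:,::-1])
R=o['orientation'];print(o['t'],o['position'],'yaw',np.degrees(np.arctan2(R[1,0],R[0,0])),R[2],o['joint_positions'],o['wrist_force'])
a=im.astype(int);k=((a[:,:,2]-a[:,:,0])>40).astype(np.uint8)
n,l,s,c=cv2.connectedComponentsWithStats(k);j=1+np.argmax(s[1:,4]);ys,xs=np.nonzero(l==j)
b=cv2.boxPoints(cv2.minAreaRect(np.c_[xs,ys].astype(np.float32)))
for z in (.06,.066):
    P=np.array([atz(m,p,z)[:2] for p in b]);e=np.diff(np.r_[P,P[:1]],axis=0);print(z,P.mean(0),np.linalg.norm(e,axis=1),np.degrees(np.arctan2(e[:,1],e[:,0]))%90)
print(b)
E
python3 look.py w3
```

```text
4.8 [0.4787 0.2165 0.2513] yaw 70.27740801319695 [-0.0005  0.0001 -1.    ] [ 0.2071  0.2286 -0.8285  1.7882  0.1803  1.2033 -1.0179] [-0.0418  0.1141  0.0509]
0.06 [0.4793 0.2171] [0.0799 0.0828 0.0853 0.083 ] [72.3627 74.2302 72.5104 70.5302]
0.066 [0.4797 0.2182] [0.0785 0.0813 0.0837 0.0815] [72.3627 74.2302 72.5104 70.5302]
[[221.7711 131.9332]
 [291.8223 129.2897]
 [294.4337 198.4931]
 [224.3825 201.1365]]
```

View pics/w3.png

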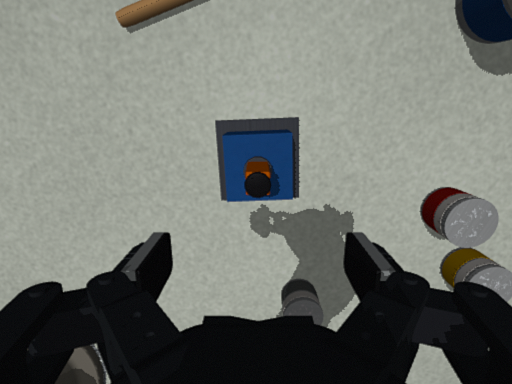

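The stand is now nearly square at (258,165), with the cap at (258,184) and the orange face at (258,167). I'll zoom in to get its yaw and centre.

```bash
python3 - <<'E'
import cv2
im=cv2.imread('pics/w3.png');cv2.imwrite('pics/w3z.png',cv2.resize(im[110:215,205:310],None,fx=5.7,fy=5.7,interpolation=cv2.INTER_CUBIC))
E
```

```text
(no output)
```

View pics/w3z.png

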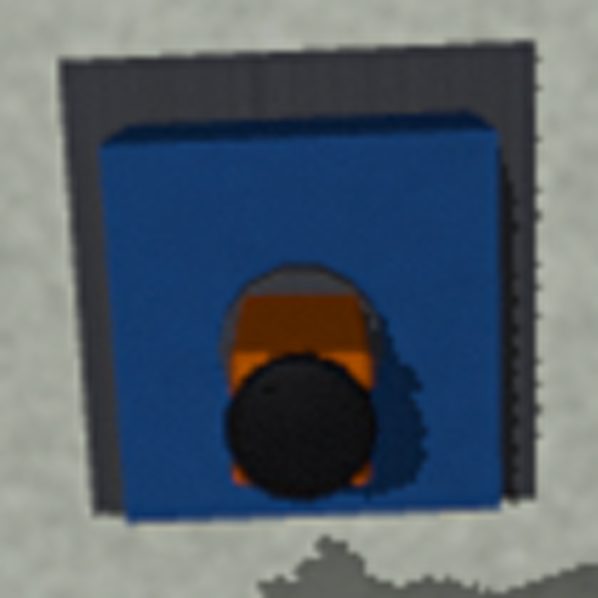

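```bash
python3 - <<'E'
from h import *
from cell import bot
np.set_printoptions(precision=4,suppress=True)
m=cams.camera_model('wrist');o=bot.get_obs();print(o['position'])
f=lambda p:(np.array(p)+.5)/5.7-.5+[205,110]
b=[f(p) for p in [(101,147),(499,131),(501,507),(126,520)]]
g=[f(p) for p in [(60,60),(535,42),(533,497),(95,515)]]
for nm,q,zs in (('top',b,(.06,.066)),('foot',g,(.006,))):
  for z in zs:
    P=np.array([atz(m,p,z)[:2] for p in q]);e=np.diff(np.r_[P,P[:1]],axis=0);print(nm,z,P.mean(0),np.linalg.norm(e,axis=1),np.degrees(np.arctan2(e[:,1],e[:,0]))%90)
for z in (.132,.138): print('cap',atz(m,f((301,428)),z))
for h in (.06,.066): print('griptopcorners',[atz(m,f(p),h+.064)[:2] for p in [(232,355),(374,350)]],'bottom',[atz(m,f(p),h+.008)[:2] for p in [(246,295),(360,296)]])
S=cams.camera_model('scene');D=cams.camera_model('side')
for X in ([.4795,.217,.138],[.4795,.217,.06],[.4795,.217,.066]):print(proj(S,X),proj(D,X),proj(m,X))
E
python3 - <<'E'
import cv2,numpy as np
a=cv2.imread('pics/scene0.png')[200:285,310:395];b=cv2.imread('pics/side0.png')[230:330,195:295]
cv2.imwrite('pics/z0.png',np.hstack([cv2.resize(a,(400,400),interpolation=2),cv2.resize(b,(400,400),interpolation=2)]))
E
```

```text
[0.4786 0.2166 0.2513]
top 0.06 [0.479  0.2154] [0.0799 0.0791 0.0801 0.0788] [72.5399 72.3934 72.3541 72.2815]
top 0.066 [0.4794 0.2166] [0.0785 0.0776 0.0786 0.0774] [72.5399 72.3934 72.3541 72.2815]
foot 0.006 [0.4788 0.2153] [0.1092 0.1094 0.1085 0.11  ] [72.3795 72.159  72.7371 72.5371]
cap [0.4775 0.2145 0.132 ]
cap [0.478 0.216 0.138]
griptopcorners [array([0.4701, 0.2283]), array([0.4929, 0.2211])] bottom [array([0.4706, 0.2282]), array([0.4921, 0.2203])]
griptopcorners [array([0.4708, 0.2295]), array([0.4931, 0.2224])] bottom [array([0.4712, 0.2291]), array([0.4923, 0.2214])]
[359.6598 216.4165] [241.9778 240.0034] [258.5168 183.1188]
[353.7361 240.4019] [242.6141 275.8573] [258.3482 166.4315]
[354.1698 238.6456] [242.5684 273.2827] [258.3585 167.4487]
```

View pics/z0.png

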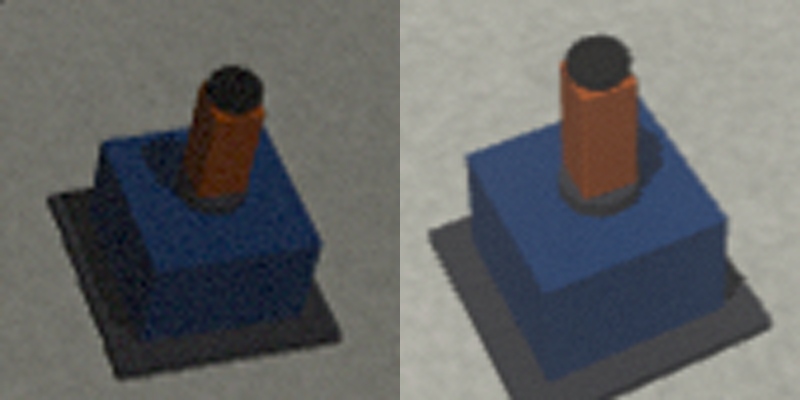

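step_arm(commands="-0.001 0 0.015 0 0 -0.01;-0.001 0 0.038 0 0 -0.02;-0.001 0 0.062 0 0 -0.03;-0.001 0 0.086 0 0 -0.037;-0.001 0 0.110 0 0 -0.037;-0.001 0 0.132 0 0 -0.037;-0.001 0 0.152 0 0 -0.037;-0.001 0 0.165 0 0 -0.037;-0.001 0 0.172 0 0 -0.037;-0.001 0 0.172 0 0 -0.037")

```text
t: 5.85
position: [0.4778, 0.2158, 0.0784]
orientation: [[0.3, 0.954, -0.001], [0.954, -0.3, -0.001], [-0.001, -0.001, -1.0]]
wrist_force: [-1.0, -1.3, 0.5]
gripper_width: 0.0851
```

step_arm(commands="0 0 0 0 0 0;0 0 0 0 0 0;0 0 0 0 0 0;0 0 0 0 0 0;0 0 0 0 0 0;0 0 0 0 0 0;0 0 0 0 0 0;0 0 0 0 0 0;0 0 0 0 0 0;0 0 0 0 0 0", claw=0.005, force=60)

```text
t: 6.85
position: [0.4788, 0.2162, 0.0798]
orientation: [[0.3, 0.954, 0.001], [0.954, -0.3, -0.0], [0.0, 0.001, -1.0]]
wrist_force: [-1.0, 0.2, 5.3]
gripper_width: 0.0234
```

```bash
python3 - <<'E'
from h import *
from cell import bot
np.set_printoptions(precision=4,suppress=True)
o=bot.get_obs();print(o)
ims=[cams.get_image(c)[:,:,::-1] for c in('scene','side','wrist')]
cv2.imwrite('pics/g1.png',np.hstack([cv2.resize(ims[0][190:285,305:400],(390,390)),cv2.resize(ims[1][220:320,195:295],(390,390))]))
E
```

```text
{'t': 6.85, 'joint_positions': array([ 0.1066,  0.4371, -0.7522,  1.9696,  0.3854,  0.88  , -1.1543]), 'joint_vel': array([-0.0003,  0.0001, -0.0013, -0.0009,  0.0005, -0.0025, -0.0012]), 'joint_torque': array([ -0.1039, -35.2768,  -6.0382, -18.191 ,   0.04  ,  -0.319 ,
         0.0094]), 'position': array([0.4788, 0.2162, 0.0798]), 'orientation': array([[ 0.3003,  0.9539,  0.0009],
       [ 0.9539, -0.3003, -0.    ],
       [ 0.0003,  0.0009, -1.    ]]), 'wrist_force': array([-0.9899,  0.2214,  5.3032]), 'torque': array([-0.1463,  0.1634,  0.0087]), 'gripper_width': 0.023397316616013134}
```

View pics/g1.png

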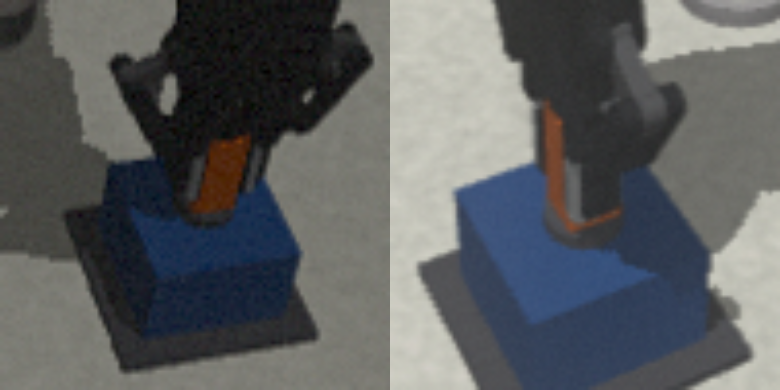

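Grasped: opening 23.4 mm, square on the grip. I'll lift it straight up.

step_arm(commands="0 0 -0.005 0 0 0;0 0 -0.015 0 0 0;0 0 -0.027 0 0 0;0 0 -0.04 0 0 0;0 0 -0.054 0 0 0;0 0 -0.068 0 0 0;0 0 -0.082 0 0 0;0 0 -0.094 0 0 0;0 0 -0.103 0 0 0;0 0 -0.107 0 0 0")

```text
t: 8.0
position: [0.4789, 0.2163, 0.1874]
orientation: [[0.3, 0.954, 0.001], [0.954, -0.3, 0.0], [0.001, 0.001, -1.0]]
wrist_force: [0.1, -1.1, -3.7]
gripper_width: 0.0239
```

```bash
cat > pk.py <<'E'
from h import *
from cell import bot,spotter
import sys
np.set_printoptions(precision=4,suppress=True)
nm=sys.argv[1]
o=bot.get_obs();R=o['orientation'];print(o['t'],o['position'],R.ravel(),o['wrist_force'],o['gripper_width'],o['joint_positions'])
T=o['position']+R@np.array([0,0,.0658])
pan=[]
L=[]
for c in('scene','side'):
    m=cams.camera_model(c);im=cams.get_image(c)
    r=spotter.pinpoint('punch_tip',c);print(c,[(x['position'],round(x['confidence'],2)) for x in r[:2]],'expected',proj(m,T))
    if r: L.append((m,r[0]['position']))
    p=proj(m,T);x,y=int(p[0])-48,int(p[1])-60
    x=max(x,0);y=max(y,0);print('crop',c,x,y)
    pan.append(cv2.resize(np.ascontiguousarray(im[y:y+96,x:x+96,::-1]),(400,400),interpolation=cv2.INTER_CUBIC))
cv2.imwrite(f'pics/{nm}.png',np.hstack(pan))
if len(L)==2: print('tip tri',tri(L),'expected',T)
E
python3 pk.py l1
```

```text
8.0 [0.4789 0.2163 0.1874] [ 0.3003  0.9538  0.0015  0.9538 -0.3003  0.0003  0.0007  0.0013 -1.    ] [ 0.065  -1.0943 -3.7245] 0.023853512025005696 [ 0.1855  0.2959 -0.821   1.8694  0.2452  1.0786 -1.0358]
scene [([361.1, 207.8], 0.34)] expected [358.3677 221.3508]
crop scene 310 161
side [([244.7, 245.8], 0.37)] expected [242.6977 247.9311]
crop side 194 187
tip tri [0.4687 0.2132 0.1417] expected [0.4789 0.2163 0.1216]
```

View pics/l1.png

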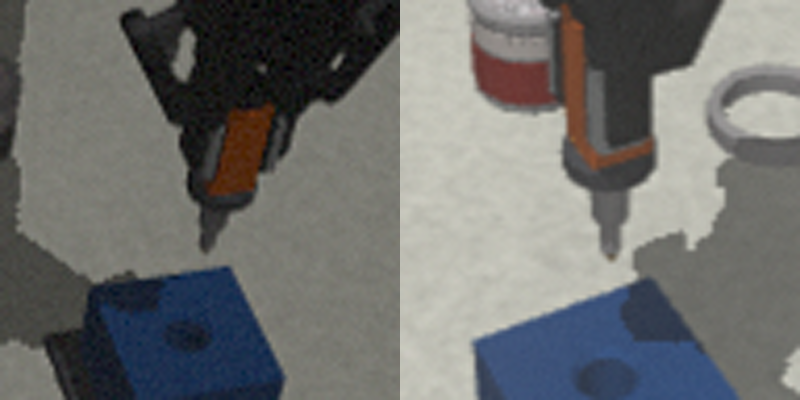

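The punch is out of the stand and hanging straight: the tip is at scene (359.4,221.2) and side (244.6,248.9), and the stand's hole is open below. I'll check the tilt and the offset from the hole.

```bash
python3 - <<'E'
from h import *
from cell import bot
np.set_printoptions(precision=4,suppress=True)
S=cams.camera_model('scene');D=cams.camera_model('side')
k=96/400
f=lambda p,o:(np.array(p)+.5)*k-.5+o
ts=f((206,252),(310,161));td=f((211,260),(194,187));hs=f((187,335),(310,161));hd=f((206,379),(194,187))
print('tip',tri([(S,ts),(D,td)]),'hole',tri([(S,hs),(D,hd)]))
T=np.array([.4789,.2163,.1874]);o=[(310,161),(194,187)]
for d in(-.012,-.02,.0658): print([ (proj(m,T-[0,0,d])-oo+.5)/k-.5 for m,oo in zip((S,D),o)])
for m,oo in zip((S,D),o): print('hole',(proj(m,[.479,.2154,.06])-oo+.5)/k-.5)
# spot again
print(proj(S,[.503,-.169,.061]),proj(D,[.503,-.169,.061]))
E
```

```text
tip [0.4764 0.2156 0.1205] hole [0.4777 0.2178 0.0579]
[array([229.9898, 144.4415]), array([201.8087,  87.4675])]
[array([232.9212, 132.5662]), array([201.497 ,  68.6024])]
[array([203.1769, 253.0627]), array([204.5872, 255.6099])]
hole [182.7181 330.0074]
hole [208.0165 370.3438]
[258.091 144.776] [360.6787 179.6076]
```

step_arm(commands="-0.018 0.007 0 0 0 0;-0.054 0.021 0 0 0 0;-0.097 0.037 0 0 0 0;-0.140 0.054 0 0 0 0;-0.184 0.070 0 0 0 0;-0.227 0.087 0 0 0 0;-0.270 0.104 0 0 0 0;-0.310 0.119 0 0 0 0;-0.342 0.131 0 0 0 0;-0.36 0.138 0 0 0 0")

```text
t: 9.2
position: [0.5009, -0.1728, 0.1852]
orientation: [[0.305, 0.952, -0.002], [0.952, -0.305, -0.001], [-0.001, -0.002, -1.0]]
wrist_force: [-0.3, 1.5, -3.1]
gripper_width: 0.0232
```

step_arm(commands="0 0 0.002 0 0 0;0 0 0.006 0 0 0;0 0 0.012 0 0 0;0 0 0.018 0 0 0;0 0 0.024 0 0 0;0 0 0.030 0 0 0;0 0 0.034 0 0 0;0 0 0.036 0 0 0;0 0 0.036 0 0 0;0 0 0.036 0 0 0")

```text
t: 10.2
position: [0.5022, -0.1689, 0.1505]
orientation: [[0.3, 0.954, 0.0], [0.954, -0.3, -0.0], [-0.0, 0.001, -1.0]]
wrist_force: [-0.6, -0.2, -2.6]
gripper_width: 0.0231
```

```bash
python3 pk.py t1;  python3 - <<'E'
from h import *
from cell import bot
m=cams.camera_model('wrist');im=cams.get_image('wrist');print(m['cx'],m['cy'],-m['R'].T@m['t'],bot.get_obs()['position'])
cv2.imwrite('pics/t1w.png',im[:,:,::-1])
E
```

```text
10.2 [ 0.5022 -0.1689  0.1505] [ 0.3003  0.9538  0.0005  0.9539 -0.3003 -0.0003 -0.0001  0.0005 -1.    ] [-0.5761 -0.1584 -2.566 ] 0.023073441161632038 [ 0.7561  0.3108 -0.6111  1.9019  0.2113  0.9923 -0.2538]
scene [] expected [258.5321 137.6873]
crop scene 210 77
side [([241.6, 277.2], 0.75), ([364.1, 171.7], 0.6)] expected [362.6973 170.8316]
crop side 314 110
257.70862858332725 187.29509400226257 [ 0.52238832 -0.10458277  0.29362882] [ 0.50211706 -0.16885769  0.15050212]
```

View pics/t1.png

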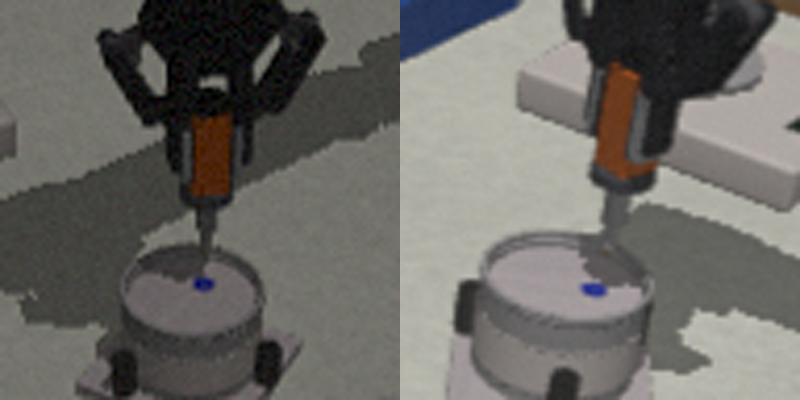

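View pics/t1w.png

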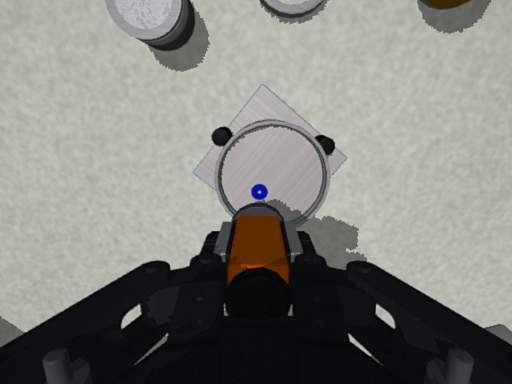

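```bash
python3 - <<'E'
from h import *
from cell import bot
np.set_printoptions(precision=4,suppress=True)
S=cams.camera_model('scene');D=cams.camera_model('side');W=cams.camera_model('wrist')
o=bot.get_obs();print(o['t'],o['position'],o['wrist_force'])
im=cv2.imread('pics/t1w.png')[:,:,::-1];c,s=blue(im,(259,191));print(c,s)
wc=np.array(s[3:])
for z in(.055,.06,.065):print(z,atz(W,wc,z))
ps=[];
for n,m in(('scene',S),('side',D)):
    i=cams.get_image(n);p=proj(m,[.503,-.169,.061]);c,s=blue(i,p,9);print(n,c,s);ps.append((m,np.array(s[3:])))
X=tri(ps+[(W,wc)]);print('spot all',X,'static',tri(ps))
k=.24;f=lambda p,o:(np.array(p)+.5)*k-.5+o
t=[(S,f((206,262),(210,77))),(D,f((208,254),(314,110)))];print([q[1] for q in t]);T=tri(t);print('tip',T)
for m,q in t: print('spot proj', proj(m,X))
a=cams.get_image('scene')[110:160,232:282,::-1];b=cams.get_image('side')[145:195,338:388,::-1]
cv2.imwrite('pics/t1b.png',np.hstack([cv2.resize(np.ascontiguousarray(q),(400,400),interpolation=2) for q in(a,b)]))
E
```

```text
10.45 [ 0.5021 -0.1689  0.1505] [ 0.0145  0.5918 -2.9751]
[259.  191.5] (np.int32(216), np.int32(17), np.int32(16), np.float64(258.9074074074074), np.float64(191.5462962962963))
0.055 [ 0.5024 -0.1713  0.055 ]
0.06 [ 0.5028 -0.1699  0.06  ]
0.065 [ 0.5032 -0.1685  0.065 ]
scene [258.5 145. ] (np.int32(10), np.int32(4), np.int32(3), np.float64(258.5), np.float64(144.8))
side [360.5 179. ] (np.int32(16), np.int32(6), np.int32(3), np.float64(360.1875), np.float64(179.0))
spot all [ 0.5032 -0.1681  0.0625] static [ 0.5033 -0.1664  0.0633]
[array([259.06, 139.5 ]), array([363.54, 170.58])]
tip [ 0.5015 -0.168   0.083 ]
spot proj [258.1921 144.5516]
spot proj [360.4821 179.1623]
```

View pics/t1b.png

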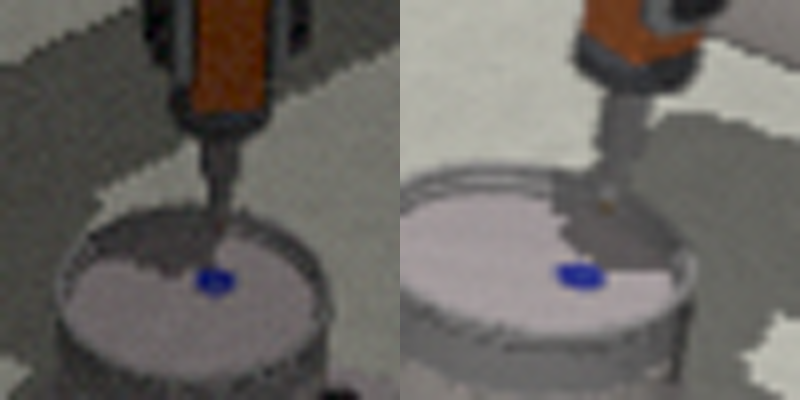

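```bash
python3 - <<'E'
import cv2
im=cv2.imread('pics/t1w.png')[175:325,205:315]
cv2.imwrite('pics/t1wz.png',cv2.resize(im,None,fx=4,fy=4,interpolation=cv2.INTER_CUBIC).clip(0,255))
import numpy as np
im=cv2.imread('pics/t1w.png')[:,:,::-1].astype(int)
for r in range(222,275,6):
    x=np.nonzero((im[r,:,0]-im[r,:,2])>40)[0];print(r,x.min(),x.max(),(x.min()+x.max())/2)
E
```

```text
222 236 279 257.5
228 235 280 257.5
234 234 281 257.5
240 233 282 257.5
246 232 283 257.5
252 231 284 257.5
258 230 286 258.0
264 228 287 257.5
270 228 288 258.0
```

View pics/t1wz.png

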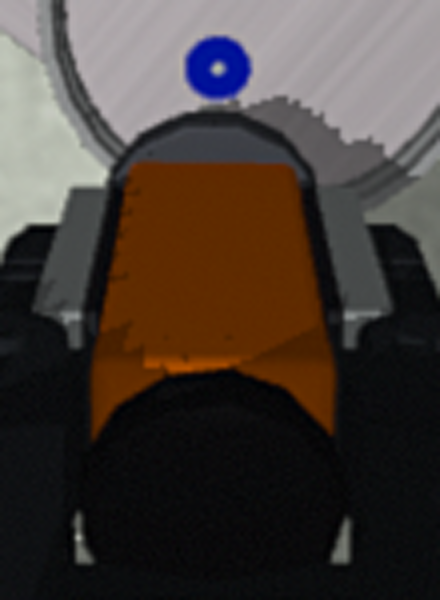

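```bash
python3 - <<'E'
from h import *
from cell import bot
W=cams.camera_model('wrist');o=bot.get_obs();R=o['orientation'];P=o['position']
for dx in(-.002,0,.002):
    print(dx,'bottom front edge',proj(W,P+R@[.012+dx,0,.0118]),'collar far edge',proj(W,P+R@[.017+dx,0,.0118]),proj(W,P+R@[.017+dx,0,.0198]),'top front',proj(W,P+R@[.012+dx,0,.0118-.056]),'cap front top',proj(W,P+R@[.013+dx,0,.0118-.064]))
# rim of tin: fit ellipse via known circle at z .072
E
```

```text
-0.002 bottom front edge [257.75214236 212.1641354 ] collar far edge [257.74554809 203.84304878] [257.7492644  199.50825301] top front [257.71514198 263.14228322] cap front top [257.70446859 272.30843221]
0 bottom front edge [257.74951747 208.85187368] collar far edge [257.74288023 200.47656918] [257.74672888 196.28063773] top front [257.71105034 258.45081102] cap front top [257.70000147 267.29787302]
0.002 bottom front edge [257.74687551 205.5180831 ] collar far edge [257.74019489 197.08802906] [257.74417751 193.03283227] top front [257.70691899 253.7138092 ] cap front top [257.69548758 262.23486571]
```

step_arm(commands="0.001 0 0.001 0 0 0;0.002 0.001 0.003 0 0 0;0.003 0.001 0.006 0 0 0;0.003 0.001 0.009 0 0 0;0.003 0.001 0.012 0 0 0;0.003 0.001 0.014 0 0 0;0.003 0.001 0.016 0 0 0;0.003 0.001 0.0165 0 0 0;0.003 0.001 0.0165 0 0 0;0.003 0.001 0.0165 0 0 0")

```text
t: 11.65
position: [0.5039, -0.1663, 0.1339]
orientation: [[0.3, 0.954, 0.0], [0.954, -0.3, -0.0], [-0.0, 0.0, -1.0]]
wrist_force: [1.0, 0.4, -2.3]
gripper_width: 0.0233
```

```bash
python3 - <<'E'
from h import *
from cell import bot
np.set_printoptions(precision=4,suppress=True)
o=bot.get_obs();print(o['t'],o['position'],o['wrist_force'])
A=[cams.get_image('scene') for _ in range(3)];B=[cams.get_image('side') for _ in range(3)]
A=np.mean(A,0);B=np.mean(B,0)
a=A[120:160,240:280,::-1];b=B[155:195,343:383,::-1]
cv2.imwrite('pics/t2b.png',np.hstack([cv2.resize(np.clip(q*1.3,0,255).astype(np.uint8),(400,400),interpolation=2) for q in(a,b)]))
E
```

```text
11.65 [ 0.5039 -0.1663  0.1339] [ 1.0409  0.4253 -2.3147]
```

View pics/t2b.png

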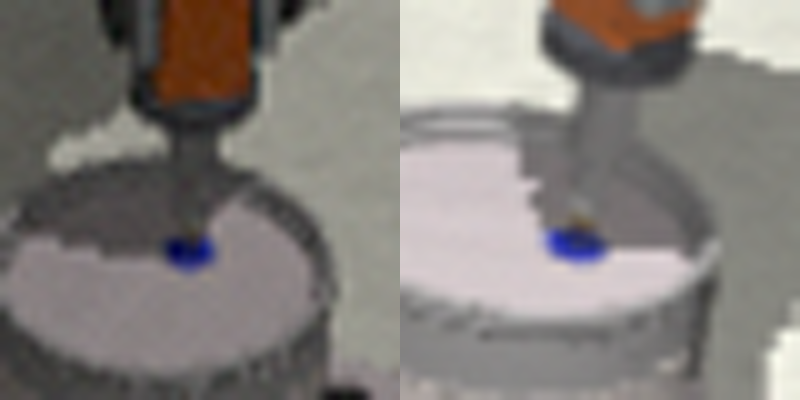

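The tip is right over the spot: tip at zoomed scene (193,235) against spot (190,252), and side (580,222) against (577,244). Contact should come in about 5.5 mm. I'll creep into light contact.

step_arm(commands="0 0.0007 0.001 0 0 0;0 0.0007 0.002 0 0 0;0 0.0007 0.003 0 0 0;0 0.0007 0.004 0 0 0;0 0.0007 0.0045 0 0 0;0 0.0007 0.005 0 0 0;0 0.0007 0.0055 0 0 0;0 0.0007 0.006 0 0 0;0 0.0007 0.0065 0 0 0;0 0.0007 0.0065 0 0 0")

```text
t: 12.95
position: [0.5047, -0.1664, 0.1278]
orientation: [[0.3, 0.954, 0.0], [0.954, -0.3, -0.0], [-0.0, 0.0, -1.0]]
wrist_force: [-1.2, 0.4, 2.6]
gripper_width: 0.0233
```

```bash
python3 - <<'E'
from h import *
from cell import bot
np.set_printoptions(precision=4,suppress=True)
o=bot.get_obs();print(o['t'],o['position'],o['wrist_force'],o['torque'])
A=cams.get_image('scene')*1.;B=cams.get_image('side')*1.
print(bot.get_obs()['wrist_force'])
a=A[120:160,240:280,::-1];b=B[155:195,343:383,::-1]
cv2.imwrite('pics/t3b.png',np.hstack([cv2.resize(np.clip(q*1.3,0,255).astype(np.uint8),(400,400),interpolation=2) for q in(a,b)]))
E
```

```text
12.95 [ 0.5047 -0.1664  0.1278] [-1.1981  0.4443  2.6372] [ 0.0684  0.4443 -0.0125]
[-1.3864  0.1409  4.0466]
```

View pics/t3b.png

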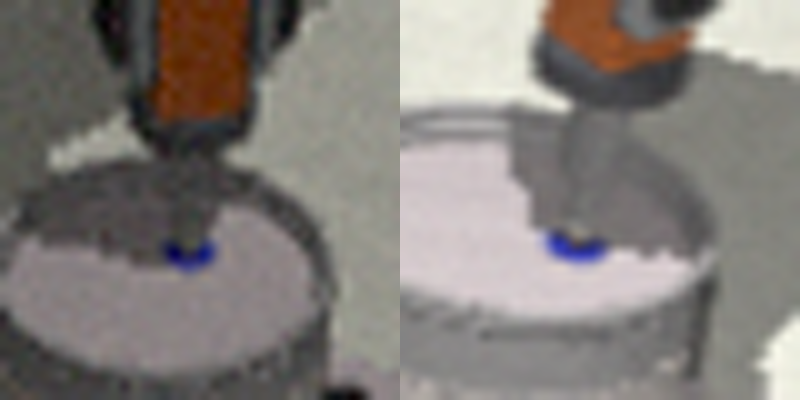

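Contact: about 6 N, with the tip in the centre of the spot in both views. I'll press part way, short of the trip, and confirm.

step_arm(commands="0 0 0.0006 0 0 0;0 0 0.0012 0 0 0;0 0 0.0018 0 0 0;0 0 0.0024 0 0 0;0 0 0.003 0 0 0;0 0 0.0035 0 0 0;0 0 0.004 0 0 0;0 0 0.0045 0 0 0;0 0 0.0045 0 0 0;0 0 0.0045 0 0 0")

```text
t: 14.05
position: [0.5048, -0.1665, 0.1236]
orientation: [[0.3, 0.954, 0.0], [0.954, -0.3, -0.001], [-0.0, 0.001, -1.0]]
wrist_force: [-3.0, 1.1, 8.3]
gripper_width: 0.0236
```

```bash
python3 - <<'E'
from h import *
from cell import bot
np.set_printoptions(precision=4,suppress=True)
o=bot.get_obs();print(o['t'],o['position'],o['wrist_force'],o['torque'],o['orientation'].ravel(),o['gripper_width'])
A=cams.get_image('scene')*1.;o=bot.get_obs();B=cams.get_image('side')*1.
print(o['position'],o['wrist_force'],bot.get_obs()['wrist_force'])
a=A[110:160,235:285,::-1];b=B[145:195,338:388,::-1]
cv2.imwrite('pics/t4b.png',np.hstack([cv2.resize(np.clip(q*1.3,0,255).astype(np.uint8),(400,400),interpolation=2) for q in(a,b)]))
E
```

```text
14.05 [ 0.5048 -0.1665  0.1236] [-3.0313  1.1429  8.2666] [ 0.141   0.7712 -0.055 ] [ 0.3003  0.9538  0.0004  0.9538 -0.3003 -0.0006 -0.0004  0.0005 -1.    ] 0.02357092488711795
[ 0.5047 -0.1665  0.1235] [-3.0408  0.8679  8.8243] [-3.1729  0.9209  7.7688]
```

View pics/t4b.png

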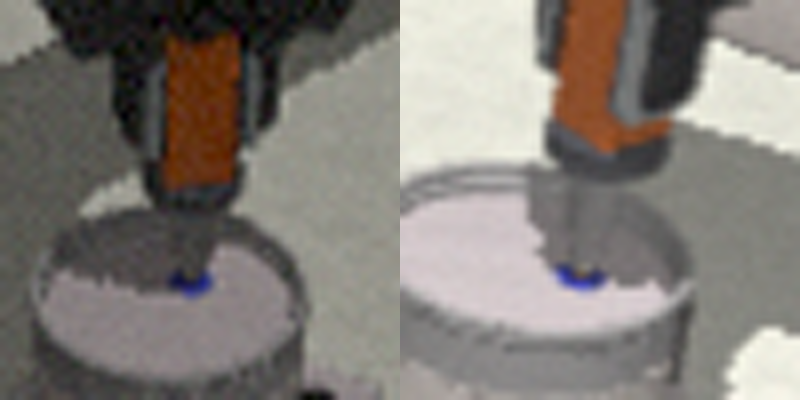

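Force is 11 N, about 5 mm in, and not tripped. I'll end the last push right at its peak so I can read the force, then lift off.

step_arm(commands="0 0 0 0 0 0;0 0 0 0 0 0;0 0 0 0 0 0;0 0 0 0 0 0;0 0 0 0 0 0;0 0 0 0 0 0;0 0 0.0004 0 0 0;0 0 0.0014 0 0 0;0 0 0.0027 0 0 0;0 0 0.004 0 0 0")

```text
t: 15.15
position: [0.5049, -0.1665, 0.1202]
orientation: [[0.3, 0.954, 0.0], [0.954, -0.3, -0.001], [-0.001, 0.001, -1.0]]
wrist_force: [-4.9, 0.3, 12.7]
gripper_width: 0.0233
```

```bash
python3 - <<'E'
from h import *
from cell import bot
np.set_printoptions(precision=4,suppress=True)
o=bot.get_obs();print(o['t'],o['position'],o['wrist_force'],o['torque'])
B=cams.get_image('side')*1.
o=bot.get_obs();print(o['t'],o['position'],o['wrist_force'],o['torque'])
b=B[145:195,338:388,::-1]
cv2.imwrite('pics/t5b.png',np.hstack([cv2.resize(np.clip(q*1.3,0,255).astype(np.uint8),(400,400),interpolation=2) for q in(b,)]))
E
```

```text
15.15 [ 0.5049 -0.1665  0.1202] [-4.9285  0.2972 12.7329] [ 0.2488  1.2009 -0.0062]
15.2 [ 0.5048 -0.1665  0.1199] [-3.3676  1.014   9.8275] [ 0.1683  0.8804 -0.0036]
```

View pics/t5b.png

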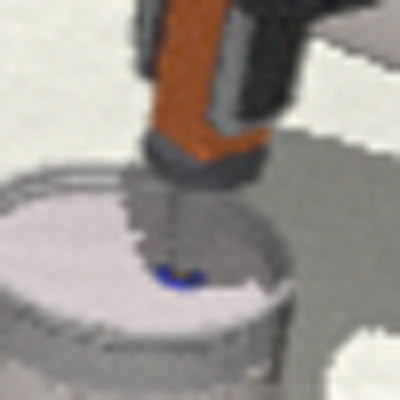

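The force has passed its peak and is falling (15.4 N to 12.5 N net) as the punch goes deeper, so it's in the trip zone. A short push through to about 9.7 mm, then straight off.

step_arm(commands="0 0 0.0009 0 0 0;0 0 0.0016 0 0 0;0 0 -0.002 0 0 0;0 0 -0.008 0 0 0;0 0 -0.013 0 0 0;0 0 -0.019 0 0 0;0 0 -0.027 0 0 0;0 0 -0.037 0 0 0;0 0 -0.045 0 0 0;0 0 -0.05 0 0 0")

```text
t: 16.2
position: [0.505, -0.1666, 0.17]
orientation: [[0.3, 0.954, 0.001], [0.954, -0.3, -0.001], [-0.0, 0.002, -1.0]]
wrist_force: [-0.1, -0.7, -1.9]
gripper_width: 0.023
```

```bash
python3 pk.py a1; python3 - <<'E'
from h import *
B=cams.get_image('wrist');cv2.imwrite('pics/a1w.png',cv2.resize(np.ascontiguousarray(B[100:300,180:340,::-1]),None,fx=3,fy=3,interpolation=2))
E
```

```text
16.2 [ 0.505  -0.1666  0.17  ] [ 0.3003  0.9538  0.0014  0.9539 -0.3003 -0.0007 -0.0002  0.0016 -1.    ] [-0.0751 -0.6845 -1.8697] 0.023006756818558384 [ 0.7587  0.2908 -0.6181  1.8783  0.1954  1.0311 -0.2454]
scene [] expected [258.1502 132.5781]
crop scene 210 72
side [([363.5, 160.6], 0.57), ([361.5, 176.3], 0.55)] expected [362.4833 163.173 ]
crop side 314 103
```

View pics/a1.png

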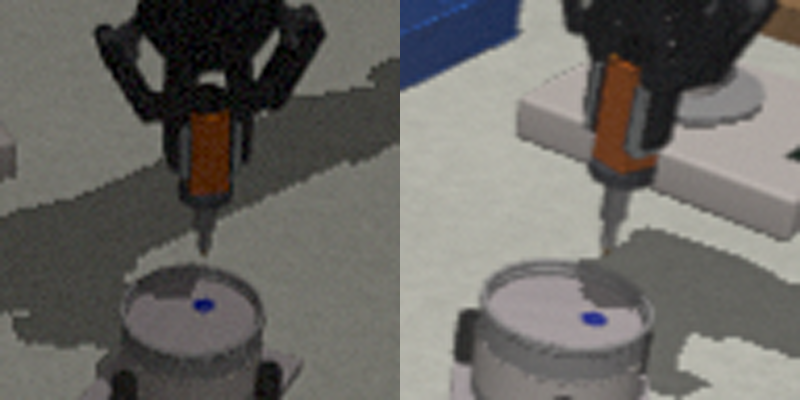

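View pics/a1w.png

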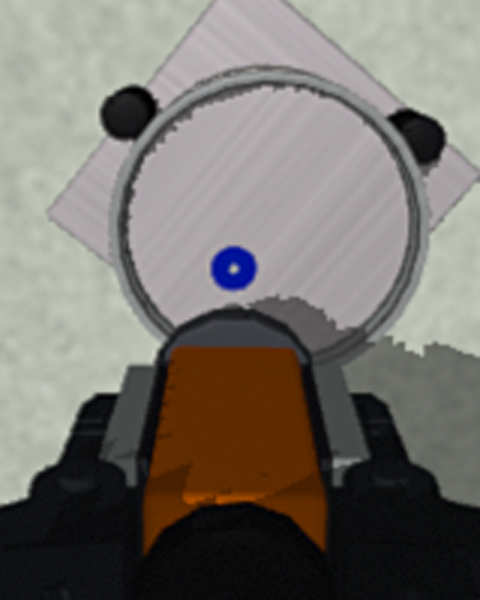

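The punch is off the disc, still upright in the jaws, and the spot is clear. I'll check for slip in the grip by comparing the wrist pictures from before and after.

```bash
python3 - <<'E'
from h import *
from cell import bot
np.set_printoptions(precision=4,suppress=True)
a=cv2.imread('pics/t1w.png')[:,:,::-1].astype(int);c=cams.get_image('wrist');cv2.imwrite('pics/a2w.png',c[:,:,::-1]);c=c.astype(int)
for im in(a,c):
    d=(im[205:230,245:272,0]-im[205:230,245:272,2]).mean(1);print(d.round(0)[5:16], np.interp(40,d[:16],np.arange(205,221)) )
    x=[np.nonzero((im[r,:,0]-im[r,:,2])>40)[0] for r in (222,246,270)];print([(q.min()+q.max())/2 for q in x])
o=bot.get_obs();print(o['t'],o['position'],o['wrist_force'])
E
```

```text
[-8. -8. -8. -9. -7. 25. 95. 96. 95. 95. 95.] 215.2162447257384
[np.float64(257.5), np.float64(257.5), np.float64(258.0)]
[-8. -7. -8. -9. -7. 26. 95. 95. 95. 94. 95.] 215.20247046186896
[np.float64(257.5), np.float64(257.5), np.float64(258.0)]
16.5 [ 0.5041 -0.1664  0.1684] [ 0.6024  0.3187 -1.9703]
```

No slip at all: the grip edge is at row 215.2 in both. Taking it back to above the stand.

step_arm(commands="0.018 -0.007 -0.004 0 0 0;0.054 -0.021 -0.008 0 0 0;0.097 -0.037 -0.012 0 0 0;0.140 -0.054 -0.016 0 0 0;0.184 -0.071 -0.019 0 0 0;0.227 -0.088 -0.019 0 0 0;0.270 -0.104 -0.019 0 0 0;0.310 -0.120 -0.019 0 0 0;0.342 -0.132 -0.019 0 0 0;0.358 -0.139 -0.019 0 0 0")

```text
t: 17.5
position: [0.4774, 0.2222, 0.1882]
orientation: [[0.294, 0.956, -0.0], [0.956, -0.294, 0.003], [0.003, -0.001, -1.0]]
wrist_force: [0.3, -0.2, -1.4]
gripper_width: 0.0233
```

step_arm(commands="0 0 0.003 0 0 0;0 0 0.008 0 0 0;0 0 0.015 0 0 0;0 0 0.022 0 0 0;0 0 0.029 0 0 0;0 0 0.035 0 0 0;0 0 0.040 0 0 0;0 0 0.043 0 0 0;0 0 0.045 0 0 0;0 0 0.045 0 0 0")

```text
t: 18.5
position: [0.4793, 0.2168, 0.1426]
orientation: [[0.3, 0.954, -0.0], [0.954, -0.3, -0.0], [-0.0, -0.0, -1.0]]
wrist_force: [0.0, 0.8, -2.4]
gripper_width: 0.0234
```

```bash
python3 pk.py r1; python3 - <<'E'
from h import *
B=cams.get_image('wrist');cv2.imwrite('pics/r1w.png',cv2.resize(np.ascontiguousarray(B[100:300,180:340,::-1]),None,fx=3,fy=3,interpolation=2))
E
```

```text
18.5 [0.4793 0.2168 0.1426] [ 0.3001  0.9539 -0.0003  0.9539 -0.3001 -0.0001 -0.0002 -0.0002 -1.    ] [ 0.048   0.8243 -2.417 ] 0.023442368499176632 [ 0.158   0.3543 -0.8023  1.914   0.3014  0.9975 -1.0841]
scene [] expected [354.9747 235.3563]
crop scene 306 175
side [([245.8, 271.2], 0.55)] expected [242.6667 268.586 ]
crop side 194 208
```

View pics/r1.png

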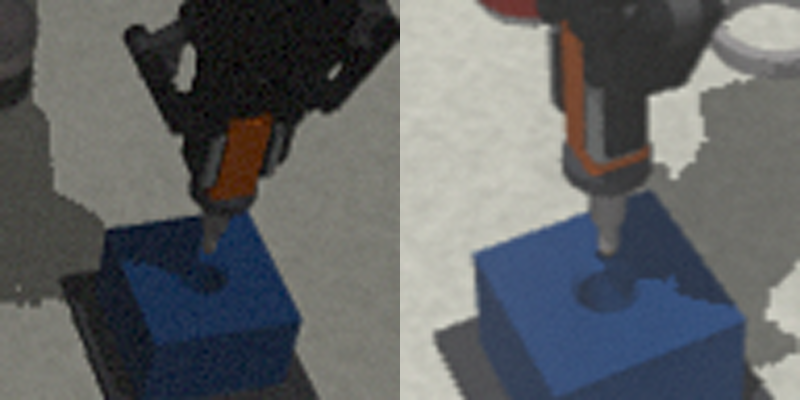

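View pics/r1w.png

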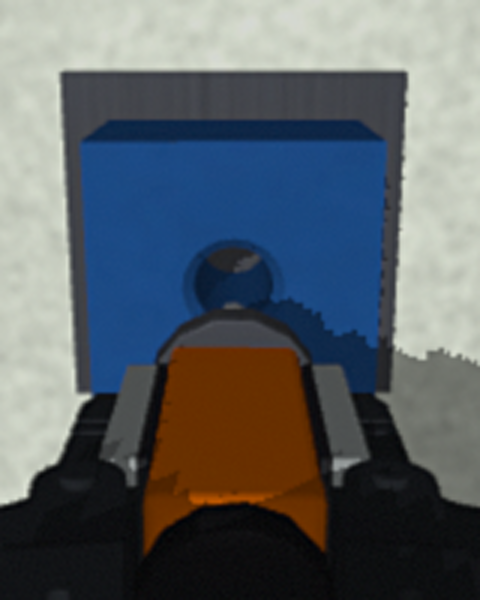

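```bash
python3 - <<'E'
from h import *
from cell import bot
np.set_printoptions(precision=4,suppress=True)
S=cams.camera_model('scene');D=cams.camera_model('side');W=cams.camera_model('wrist')
k=.24;f=lambda p,o:(np.array(p)+.5)*k-.5+np.array(o)
ts=f((209,251),(306,175));td=f((206,257),(194,208));hs=f((211,277),(306,175));hd=f((206,292),(194,208))
t=tri([(S,ts),(D,td)]);h=tri([(S,hs),(D,hd)]);print('tip',t,'hole',h)
for z in(.06,): print('hole wrist',atz(W,[(233+.5)/3-.5+180,(284+.5)/3-.5+100],z),'static fixed z',atz(S,hs,z),atz(D,hd,z),'tip',atz(S,ts,.0768),atz(D,td,.0768))
o=bot.get_obs();print(o['position']); R=o['orientation'];x=R[:,0];y=R[:,1]
d=h-t;print('rel in tool',d@x,d@y)
P=np.array([atz(W,[(q[0]+.5)/3-.5+180,(q[1]+.5)/3-.5+100],.06)[:2] for q in [(82,141),(385,139)]]);print(P,P.mean(0)-0.04*x[:2])
E
```

```text
tip [0.4774 0.2173 0.0774] hole [0.4757 0.2204 0.0602]
hole wrist [0.479  0.2162 0.06  ] static fixed z [0.4758 0.2212 0.06  ] [0.4761 0.2192 0.06  ] tip [0.4769 0.2165 0.0768] [0.4777 0.2174 0.0768]
[0.4796 0.2169 0.143 ]
rel in tool 0.0023550968975441446 -0.0026082667240406184
[[0.4532 0.2651]
 [0.5286 0.2419]] [0.4789 0.2153]
```

step_arm(commands="0.001 -0.0005 0.001 0 0 0;0.002 -0.0008 0.003 0 0 0;0.0022 -0.0008 0.007 0 0 0;0.0022 -0.0008 0.013 0 0 0;0.0022 -0.0008 0.019 0 0 0;0.0022 -0.0008 0.025 0 0 0;0.0022 -0.0008 0.030 0 0 0;0.0022 -0.0008 0.034 0 0 0;0.0022 -0.0008 0.036 0 0 0;0.0022 -0.0008 0.036 0 0 0")

```text
t: 19.75
position: [0.4791, 0.2191, 0.1065]
orientation: [[0.3, 0.954, -0.0], [0.954, -0.3, -0.0], [-0.0, -0.0, -1.0]]
wrist_force: [-0.3, 0.5, -1.9]
gripper_width: 0.0233
```

```bash
python3 pk.py r2
```

```text
19.75 [0.4791 0.2191 0.1065] [ 0.3002  0.9539 -0.0005  0.9539 -0.3002 -0.0002 -0.0004 -0.0004 -1.    ] [-0.3442  0.5263 -1.9072] 0.023349128208313717 [ 0.1266  0.4042 -0.7783  1.9446  0.3509  0.9322 -1.1296]
scene [] expected [353.0605 246.533 ]
crop scene 305 186
side [] expected [242.0169 284.7628]
crop side 194 224
```

View pics/r2.png

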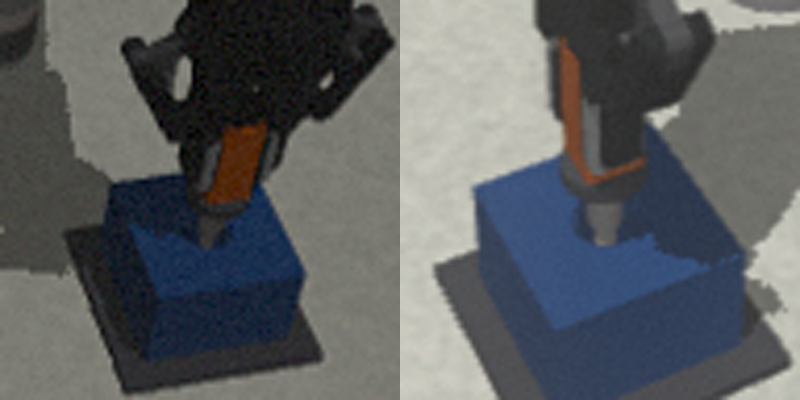

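The tip is inside the hole with no side force. Lowering it until it's home.

step_arm(commands="0 0 0.003 0 0 0;0 0 0.007 0 0 0;0 0 0.011 0 0 0;0 0 0.015 0 0 0;0 0 0.019 0 0 0;0 0 0.022 0 0 0;0 0 0.024 0 0 0;0 0 0.026 0 0 0;0 0 0.0268 0 0 0;0 0 0.0268 0 0 0")

```text
t: 20.95
position: [0.4794, 0.2192, 0.08]
orientation: [[0.3, 0.954, 0.0], [0.954, -0.3, 0.0], [0.0, 0.0, -1.0]]
wrist_force: [0.4, -0.2, -2.7]
gripper_width: 0.0235
```

```bash
python3 pk.py r3
```

```text
20.95 [0.4794 0.2192 0.08  ] [ 0.3002  0.9539  0.0002  0.9539 -0.3002  0.      0.0001  0.0002 -1.    ] [ 0.416  -0.1635 -2.6726] 0.02353735280311278 [ 0.1045  0.4414 -0.7567  1.965   0.3892  0.8839 -1.1613]
scene [] expected [351.1818 254.0233]
crop scene 303 194
side [] expected [242.0211 295.3762]
crop side 194 235
```

View pics/r3.png

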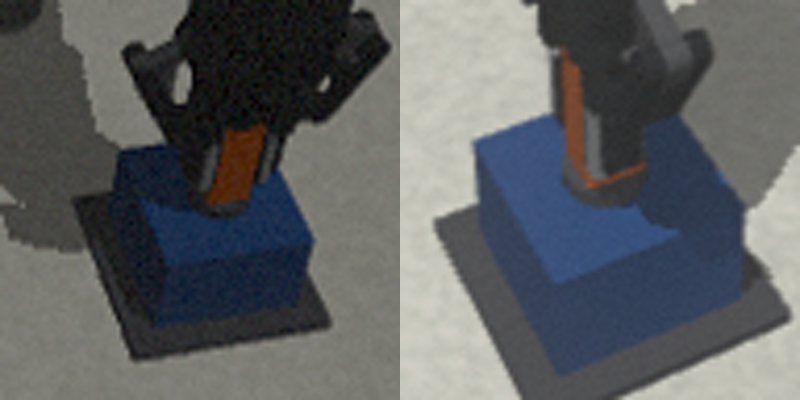

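Still hanging (−2.7 N is its weight), so it's under 1 mm from seated. Another 1 mm down.

step_arm(commands="0 0 0.0002 0 0 0;0 0 0.0004 0 0 0;0 0 0.0006 0 0 0;0 0 0.0008 0 0 0;0 0 0.0009 0 0 0;0 0 0.001 0 0 0;0 0 0.001 0 0 0;0 0 0.001 0 0 0;0 0 0.001 0 0 0;0 0 0.001 0 0 0")

```text
t: 22.15
position: [0.4794, 0.2192, 0.0798]
orientation: [[0.3, 0.954, 0.0], [0.954, -0.3, -0.001], [-0.001, 0.001, -1.0]]
wrist_force: [-3.0, -1.3, 6.8]
gripper_width: 0.0234
```

Seated: TCP is at 0.0798, the same as when I grasped it, with a firm stop. I'll ease off and release.

step_arm(commands="0 0 -0.0006 0 0 0;0 0 -0.0006 0 0 0;0 0 -0.0006 0 0 0;0 0 -0.0006 0 0 0;0 0 -0.0006 0 0 0;0 0 -0.0006 0 0 0;0 0 -0.0006 0 0 0;0 0 -0.0006 0 0 0;0 0 -0.0006 0 0 0;0 0 -0.0006 0 0 0", claw=0.085)

```text
t: 23.15
position: [0.4793, 0.2192, 0.0796]
orientation: [[0.3, 0.954, 0.0], [0.954, -0.3, -0.0], [-0.0, 0.0, -1.0]]
wrist_force: [-0.4, -0.0, -0.3]
gripper_width: 0.0848
```

step_arm(commands="0 0 -0.004 0 0 0;0 0 -0.014 0 0 0;0 0 -0.028 0 0 0;0 0 -0.045 0 0 0;0 0 -0.063 0 0 0;0 0 -0.082 0 0 0;0 0 -0.1 0 0 0;0 0 -0.116 0 0 0;0 0 -0.127 0 0 0;0 0 -0.13 0 0 0")

```text
t: 24.15
position: [0.4801, 0.2197, 0.2116]
orientation: [[0.3, 0.954, 0.003], [0.954, -0.3, 0.001], [0.002, 0.003, -1.0]]
wrist_force: [-0.2, -0.1, 0.2]
gripper_width: 0.0853
```

```bash
python3 pk.py f1; python3 - <<'E'
from h import *
a=cams.get_image('scene');b=cams.get_image('side');w=cams.get_image('wrist')
cv2.imwrite('pics/f1s.png',np.hstack([cv2.resize(np.ascontiguousarray(q[:,:,::-1]),(400,300)) for q in (a,b)]))
A=cv2.imread('pics/scene0.png')[200:285,310:395];B=cv2.imread('pics/side0.png')[230:330,195:295]
r=np.hstack([cv2.resize(A,(300,300),interpolation=2),cv2.resize(B,(300,300),interpolation=2)])
s=np.hstack([cv2.resize(np.ascontiguousarray(a[200:285,310:395,::-1]),(300,300),interpolation=2),cv2.resize(np.ascontiguousarray(b[230:330,195:295,::-1]),(300,300),interpolation=2)])
cv2.imwrite('pics/f1c.png',np.vstack([r,s]))
E
```

```text
24.15 [0.4801 0.2197 0.2116] [ 0.3002  0.9539  0.0032  0.9539 -0.3002  0.0008  0.0017  0.0028 -1.    ] [-0.1849 -0.0636  0.1919] 0.08531156967658764 [ 0.1963  0.2744 -0.8353  1.8365  0.2258  1.1254 -1.0229]
scene [([355.1, 244.2], 0.66)] expected [360.8272 214.8712]
crop scene 312 154
side [] expected [240.1973 236.7317]
crop side 192 176
```

View pics/f1c.png

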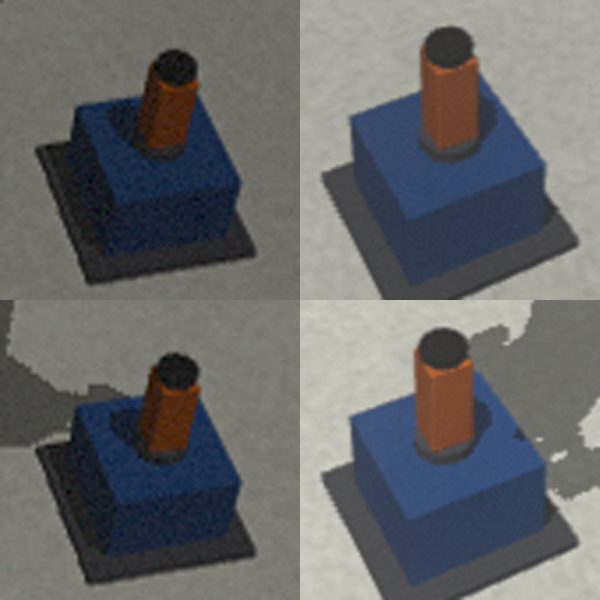

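View pics/f1s.png

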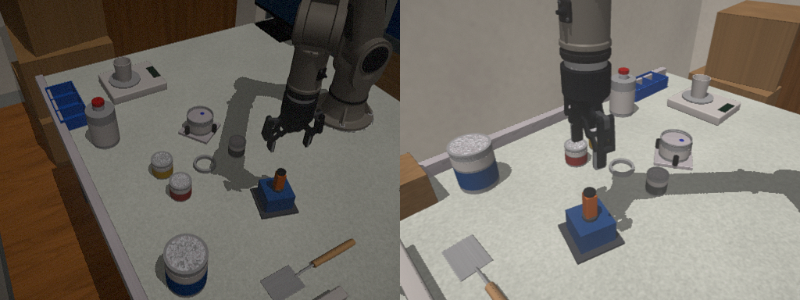

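The punch stands upright and home (bottom row against the start in the top row), the gripper is clear, and the loose tins and ring haven't moved. Handing in.

```bash
python3 - <<'E'
from cell import job,bot
print(job.finish_job(),bot.get_obs()['t'])
E
```

```text
the job is handed in; nothing more can be done
the job is handed in; nothing more can be done
```

I took the punch from its stand, pressed it through its trip once on the blue spot, and put it back upright in the stand. The job is handed in; the last clock reading was 24 s of the 54 s allowed.

- **Snap:** the push fell from about 15 N to about 12.5 N as the punch went deeper. I then pushed on to an estimated 9.5–10 mm and lifted off at once. I could not read the force at the very bottom, so the snap rests on that drop and the travel, not on a direct reading.
- **Force on the disc:** the highest net force I read was about 15 N, under the 20 N limit. There was also a side force at the tip of 3–5 N while pressing.
- **Aim:** the tip was within about 1 mm of the spot's middle in both fixed views.
- **Slip:** the wrist pictures before and after the press showed none.
- **Return:** the tool reached the same height as at the grasp (0.0798 m) and met a firm stop. After release, the pictures show the punch upright with its collar on the stand, about 2 mm sideways from where it started, which is within the hole's play.
- **Other objects:** I compared the last overview with the first by eye only. The tins and ring look unmoved, and nothing touches the gripper.
- **Disagreement:** the fixed cameras and the wrist camera differed by 2–4 mm on the hole and on the punch's place in the jaws. I settled this from pictures showing the tip and its target together.

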